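Roll a ceramic tube onto the gauge line

TASK

Get the granite plate ready to measure the ceramic tube: first lift the loose firebrick offcut off the red line and leave it in the red scrap bin, then roll the tube over the granite by pushing its side until it lies still, squarely along the red line and centred on it, without lifting it and without letting it run on past the line. Select the tube programme on the blue gauge by rolling its thumbwheel until the red rib points straight up. Leave everything else where it is.

Things in the scene. Friction and masses are not known exactly. Their poses are not given: they have to be found in the camera images.
- line_mid (a point): Middle of the red line painted on a fixed round grey granite plate (diameter 420 mm, 30 mm thick, level); the point lies on the plate's top face at its centre. x runs along the line (200 mm long, 6 mm wide, a 40 mm cross tick at each end), y across it, z up. The tube has to lie along x with its middle near this point.
- tube_mid (a point): Middle of the ceramic tube: smooth white cylinder, 40 mm diameter, 140 mm long, about 0.25 kg, blue rings and stripe, lying on the granite 110 to 140 mm to one side of the red line, parallel to it within 0.05 rad. x runs along it; y and z turn as it rolls. Rolls easily: let go at 60 mm/s it rolls on about 6 mm, at 25 mm/s 1 mm. Pushing its side rolls it with little change of heading.
- offcut_mid (a point): Centre of the firebrick offcut: a light cream block 60 (x) x 40 (y) x 44 (z) mm, about 80 g, lying flat on the granite on or beside the red line at any yaw, in the tube's way.
- bin_floor (a point): Centre of the inner floor of the red open scrap bin, fixed, left or right on the bench: inside 130 (x) x 100 (y) mm, walls 5 mm thick, floor 5 mm and rim 50 mm above the bench, open at the top.
- wheel_axle (a point): Centre of the level axle of the thumbwheel on the blue gauge, 65 mm above the bench, on the other side of the bench from the bin. The axle runs along y, x points roughly away from the robot, z up. Hub radius 14 mm; five flat radial ribs, 72 degrees apart, each reaching 45 mm from the axle, 8 mm thick, 22 mm wide along the axle; one is red, four black.
- gauge_top (a point): Centre of the top face of the fixed blue gauge box (115 (x) x 85 (y) x 46 (z) mm), straight below the axle. Two aluminium cheeks stand on it beside the wheel (centred 19 mm either side along y, 5 mm thick, 30 mm long in x), rising to 11 mm above the axle, each with a white pointer stripe.
- wheel (a joint): Angle of the red rib from straight up, rad: 0 = straight up (wanted), negative = leaning to -x (to the robot), positive to +x. Starts between -1.75 and -0.85, can move from -2.4 to 1.2. The black ribs stand at this angle plus multiples of 1.257. Turns stiffly (0.05 N m) and stays where left; a fingertip pushing a rib near the top in +x increases it.
- brick_mid (a point): Centre of a cream firebrick 114 (x) x 50 (y) x 64 (z) mm standing on the granite on the other side of the red line from the tube. Not to be disturbed.
- square_mid (a point): A steel try square standing on the granite near its edge beyond the line's far end; point 20 mm above the granite at the middle of its 18 x 75 mm foot (y along the foot), blade up to 90 mm. Not to be disturbed.
- pot_mid (a point): Centre of a small jar, 40 mm diameter, 45 mm tall, yellow cap, on the granite near its edge on the robot's side. Not to be disturbed.
- bottle_mid (a point): Centre of an upright bottle, 60 mm diameter, 170 mm tall, on the bench. Not to be disturbed.
- brush_mid (a point): Point in the hand brush lying on the bench, x along it, about 160 mm long and 20 mm high. Not to be disturbed.
Things that resemble listed ones, but are neither listed nor needed, are in the scene too. Leave any purple look-alike of the part that bears offcut_mid alone.

How it is judged:
By the outcome, as a careful person would: the job done as asked, in the order asked, and still so for the second after the job is handed in, with the robot touching nothing.
It also fails if it takes over 69 s, if anything falls off the work surface, if the arm or the gripper's body presses on something with over 40 N, if the wrist force passes 120 N, or if a joint passes its speed limit or range.

ROBOT

A 7-joint arm with a two-finger parallel gripper is mounted at the origin on the work surface. World frame = base frame: x ahead of the robot, y to its left, z up, the work surface at z = 0. Lengths are in m, angles in degrees, forces in N, time in s.
With the tool pointing down it reaches from about 0.425 to 0.875 m from the base axis. Payload 4.7 kg.
Tool frame: the origin (TCP) lies midway between the tips of the shut fingers; the grasp point (between the pads) lies 19 mm behind it; z points along the fingers, y is the line along which they close (so a half turn about z gives the same grasp; the last joint's range is limited). The gripper opens to 87 mm and grips with 3 to 60 N. Pads are 19 mm wide; open, the fingers measure 117 mm over their backs; the gripper's body (75 mm by 190 mm) begins 51 mm behind the grasp point.
Start: joints at [76.381, 18.392, -4.016, 83.108, 1.295, 78.541, -3.26], TCP at [0.162, -0.63, 0.223] pointing down, gripper open.
Joint ranges: [-163.93, 163.93], [-17.29, 119.83], [-79.2, 71.16], [3.27, 140.29], [-89.18, 269.18], [5.43, 117.66], [-154.24, 154.24]. Speed limits (degrees/s): [147.25, 147.25, 180, 180, 180, 180, 180].

INTERFACE

Orientations are given as [roll, pitch, yaw] about the fixed x, y, z axes, in that order (R = Rz(yaw) Ry(pitch) Rx(roll)).
In Python, from cell import env, viewer, boxes_of, masks_of gives the robot as it stands. The module is installed in compiled form; this text tells all that it offers.
- The arm moves only by the tool apply_moves, never from a script. Its argument "moves" is a list of rows, each a list of 7 numbers: the shift along the tool's x, y, z scaled (see below), then the turn, a rotation vector about the tool's x, y, z scaled (see below), then the opening, from 0 (shut) to 1 (fully open). A call has 1 to 20 rows; each row is the pose to reach, as a shift and turn from the pose commanded when the call began, along the tool's axes at that moment; what a row does not reach only later rows make up. The controller multiplies each number of a shift by 0.2 m and each number of a turn by 1.5 rad. A row lasts 1/10 s, in which the tool goes at most 50 mm and 8.59 degrees, less where a joint would pass 70% of its speed; a pose out of reach is approached as far as the arm can. A call with a number of a shift or a turn outside -1 to 1 is refused whole. A call with a gripper value outside its range is refused whole. The fingers move at their own pace and stop on an object; "grip_force" is the grip in N (left out, the last holds). Time passes only in rows, so rows that repeat a pose let the fingers close. It gives the time, the measured TCP pose, the force, the opening and the grip force at its end, in the units of the state.
- env.get_obs(): the state, without advancing time (a new reading comes with each control period).
- viewer.read_camera(name): name is "side" or "top"; returns the picture (400x640x3 uint8, red, green, blue); there is no depth.
- viewer.get_calibration(name): a dict with "fov_y" (degrees; the focal length in pixels is half the picture's height over the tangent of half this angle, whatever the lens; pixels are square), "cx", "cy" (the principal point, pixels), "k1" (the pictures are not rectified: a ray, as slopes to the right and down, at radius r is drawn at 1 + k1 r^2 times it, then the intrinsics apply), "position" and "orientation" of the camera in the world. Camera axes: x right, y up, looking along -z (the intrinsics and any distortion apply to the point x, -y, -z); pixel columns grow to the right and rows downward; lengths in m; the calibration is good to about 2 mm. A picture is of the moment at which its call begins. get_calibration takes no time and is no camera call.
- env.sign_off(): hands the job in; it is judged then, once.
Trained networks look in the newest picture that a camera, given by its name, has taken for a name from the list of things; names that differ only in an ending like _2 or _b are one class to them, and where a whole thing is asked for, a point or a joint stands for the part that bears it (a point fixed in the world has none). Each returns a list of dicts, best first, with "conf" (0 to 1); they miss things now and then, are a little off and sometimes report something else, mostly with a low value. They report only what shows in the picture. A call takes as long as a camera call. They do not tell look-alikes from the thing itself.
- boxes_of(camera, target): "location" ([column, row] in pixels, amid what is visible of it).
- masks_of(camera, target): "pixels" (400x640 bool, what is visible of it) and "location" ([column, row] in pixels, amid what is visible of it).
The state is a dict: "time_s": time; "qpos": joint angles; "joint_velocities": joint speeds; "effort": joint torques, N m; "tool_pos": TCP position; "tool_rot": TCP orientation; "force": force on the tool from outside, world axes, zero at the start; "wrist_torque": the same for the moment, N m; "grip_width": finger opening in m; "grasp_force": force on a finger pad.
Only numpy, scipy, OpenCV 4.12 (cv2) and the standard library are available. Lean on these libraries where they do the work, as an engineer would, in place of code of your own. Each camera call takes 0.05 s, during which the arm holds its last target. There are 200 camera calls.

## Working session

There is one attempt and no reset: what is moved stays moved. The work goes in short steps, Python scripts to look and compute and a tool call to move; the robot and the scene stay as the last step left them, time stands still between calls to the robot, and variables do not carry over. Pictures are saved under pics/ and viewed, at most 10 in all, crops included, and the job is handed in when it is done.

Besides the shell and the picture viewer there is one more tool, called after "Emit:" as a command line: name --pt "numbers of a row" for each row, then --argument value for the rest. apply_moves: Moves the arm, as the interface text tells. Shifts and turns lie within -1 to 1; 1 stands for 0.2 m of shift or 1.5 rad of turn. Its arguments: {"type":"object","properties":{"moves":{"type":"array","items":{"type":"array","items":{"type":"number","minimum":-1,"maximum":1}}},"grip_force":{"type":"number"}},"required":["moves"]}

```bash
mkdir -p pics; cat > h.py <<'E'
import numpy as np, cv2
from scipy.spatial.transform import Rotation as R
from cell import env, viewer, boxes_of, masks_of
def cal(n):
    c=viewer.get_calibration(n); f=200/np.tan(np.radians(c["fov_y"])/2)
    o=np.array(c["orientation"],float)
    M=R.from_euler('xyz',o,degrees=True).as_matrix() if o.shape==(3,) else (o if o.shape==(3,3) else None)
    return c,f,M
def ray(n,uv):
    c,f,M=cal(n); d=(np.array(uv,float)-[c["cx"],c["cy"]])/f; s=d.copy()
    for _ in range(20): s=d/(1+c["k1"]*(s@s))
    v=M@np.array([s[0],-s[1],-1]); return np.array(c["position"]),v
def at_z(n,uv,z):
    p,v=ray(n,uv); return p+v*(z-p[2])/v[2]
def proj(n,P):
    c,f,M=cal(n); q=M.T@(np.array(P)-c["position"]); s=np.array([q[0],-q[1]])/-q[2]
    return s*(1+c["k1"]*(s@s))*f+[c["cx"],c["cy"]]
def tri(a,ua,b,ub):
    p,v=ray(a,ua);q,w=ray(b,ub)
    t=np.linalg.lstsq(np.c_[v,-w],q-p,rcond=None)[0]
    A=p+v*t[0];B=q+w*t[1]; return (A+B)/2,np.linalg.norm(A-B)
def save(n,name):
    im=viewer.read_camera(n); cv2.imwrite(f'pics/{name}.png',im[:,:,::-1]); return im
E
python3 - <<'E'
from h import *
for n in("side","top"):
    print(viewer.get_calibration(n)); save(n,n+"0")
    for t in "line_mid tube_mid offcut_mid bin_floor wheel_axle gauge_top brick_mid pot_mid bottle_mid brush_mid square_mid".split():
        print(n,t,[(np.round(d["location"],1).tolist(),round(d["conf"],2)) for d in boxes_of(n,t)[:3]])
print(env.get_obs())
E
```

```text
{'fov_y': 52.529612654678616, 'cx': 316.65926971489955, 'cy': 196.3717589255363, 'k1': 0.010588122262973228, 'position': array([0.03078076, 0.71594433, 0.61857943]), 'orientation': array([  57.50200501,   -1.31837379, -144.36885956])}
side line_mid [([303.5, 222.3], 0.75)]
side tube_mid [([324.3, 178.6], 0.75)]
side offcut_mid [([450.3, 202.6], 0.92), ([137.9, 241.8], 0.81), ([353.8, 318.0], 0.75)]
side bin_floor [([397.8, 160.5], 0.98)]
side wheel_axle [([222.4, 318.3], 0.87)]
side gauge_top [([222.0, 314.4], 0.61)]
side brick_mid [([272.9, 221.6], 0.58), ([306.5, 197.9], 0.31)]
side pot_mid [([362.7, 208.5], 0.8)]
side bottle_mid [([164.6, 251.1], 0.78), ([249.2, 175.9], 0.54)]
side brush_mid [([343.3, 146.4], 0.58)]
side square_mid [([248.8, 176.1], 0.67)]
{'fov_y': 45.37002964109122, 'cx': 327.0936793232401, 'cy': 193.77271641605978, 'k1': -0.01523470830164567, 'position': array([0.36630622, 0.02173821, 1.42872832]), 'orientation': array([  6.1784688 ,  -0.91246139, -89.64840351])}
top line_mid [([314.9, 176.4], 0.73)]
top tube_mid [([367.3, 173.6], 0.66)]
top offcut_mid [([412.5
[... 454 characters left out ...]
s': 1.2, 'qpos': array([76.38054588, 18.39080158, -4.01727191, 83.10654822,  1.29602138,
       78.539297  , -3.26016916]), 'joint_velocities': array([-0.00266393, -0.0343006 ,  0.00826071,  0.02673493,  0.01859268,
       -0.06062026,  0.00694206]), 'effort': array([-1.06195188e-03, -4.91110933e+01, -4.03809110e-01, -3.12768960e+01,
       -6.40268647e-02,  3.35747330e-02,  2.45495272e-05]), 'tool_pos': array([ 0.1619371 , -0.62954597,  0.22260822]), 'tool_rot': array([1.79991456e+02, 3.23194747e-03, 1.44293736e+01]), 'force': array([ 0.50304804, -0.64313591, -0.64151458]), 'wrist_torque': array([ 0.03602154,  0.03787036, -0.0077326 ]), 'grasp_force': 0.0, 'grip_width': 0.08684182061453093}
```

View pics/side0.png

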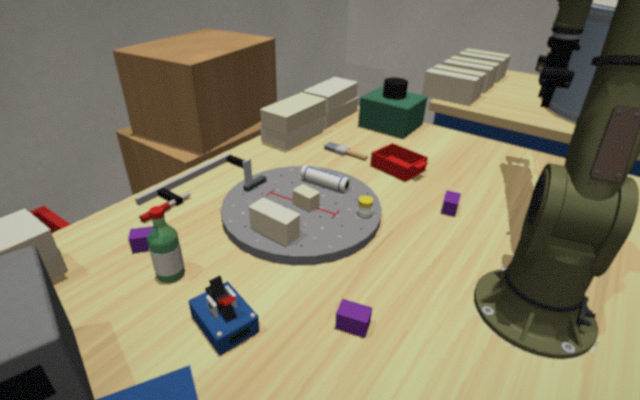

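View pics/top0.png

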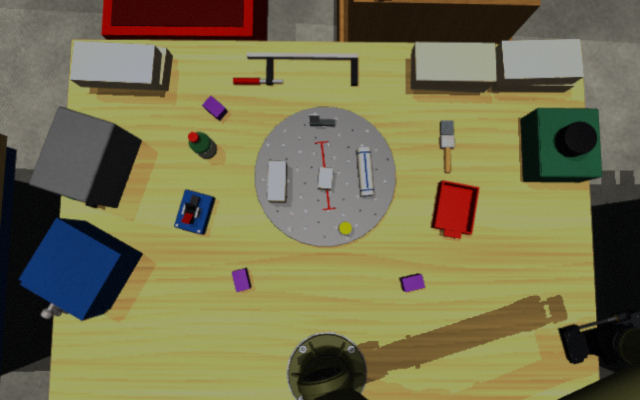

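The side view shows the cream offcut on the line at (305,198), with the tube at (325,178), bin at (399,161) and gauge at (223,316). In the top view the offcut is at (326,178), tube (365,172), bin (455,209) and gauge (194,212).

Things that could be taken for the offcut in the top view are the purple blocks at (412,282), (215,107) and (241,280), and the brick at (277,181). I choose the cream block at (326,178), which lies on the red line.

```bash
cat >> h.py <<'E'
from scipy.optimize import minimize
def mask(n,t,near,rad=40):
    L=[d for d in masks_of(n,t) if np.hypot(*(np.array(d["location"])-near))<rad]
    return L[0]["pixels"] if L else None
def boxpts(sx,sy,z0,z1):
    return np.array([[a*sx/2,b*sy/2,z] for a in(-1,1) for b in(-1,1) for z in(z0,z1)])
def cylpts(r,l,zc):
    t=np.linspace(0,2*np.pi,24); return np.array([[s*l/2,r*np.cos(a),zc+r*np.sin(a)] for s in(-1,1) for a in t])
def place(pts,x,y,yaw):
    c,s=np.cos(yaw),np.sin(yaw); return pts@np.array([[c,s,0],[-s,c,0],[0,0,1]])+[x,y,0]
def hullmask(n,P,K=4):
    uv=np.array([proj(n,p) for p in P]); h=cv2.convexHull(np.float32(uv))
    m=np.zeros((400*K,640*K),np.uint8); cv2.fillConvexPoly(m,np.int32(np.round((h*K+(K-1)/2)*16)),1,shift=4); return m
def fit(pts,masks,x0,K=4):
    big={n:cv2.resize(m.astype(np.uint8),None,fx=K,fy=K,interpolation=cv2.INTER_NEAREST) for n,m in masks.items() if m is not None}
    def cost(p):
        c=0
        for n,m in big.items():
            h=hullmask(n,place(pts,*p),K); c+=1-(h&m).sum()/max((h|m).sum(),1)
        return c
    best=None
    for y in ([x0[2]] if len(x0)==3 else np.radians([-75,-45,-15,15,45,75])):
        s=np.array([x0[0],x0[1],y]); r=minimize(cost,s,method='Nelder-Mead',options=dict(initial_simplex=np.vstack([s,s+[.01,0,0],s+[0,.01,0],s+[0,0,.2]]),xatol=1e-4,fatol=1e-4,maxiter=150))
        if best is None or r.fun<best.fun: best=r
    return best.x,best.fun,list(big)
E
cat > m1.py <<'E'
from h import *
im={n:viewer.read_camera(n) for n in("side","top")}
ends={}
for n,w in (("top",(290,350,125,225)),("side",(255,350,180,225))):
    I=im[n].astype(int); r=(I[...,0]>I[...,1]*1.5)&(I[...,0]>I[...,2]*1.5)&(I[...,0]>60)
    m=np.zeros_like(r); m[w[2]:w[3],w[0]:w[1]]=r[w[2]:w[3],w[0]:w[1]]
    v,u=np.nonzero(m); P=np.array([at_z(n,(a,b),.03)[:2] for a,b in zip(u,v)])
    (c,s,a)=cv2.minAreaRect(np.float32(P)); print("line",n,len(u),c,s,a)
def go(t,pts,nt,ns,z,rad=30,cams=("top","side")):
    x0=at_z("top",nt,z)[:2]
    M={n:mask(n,t,p,rad) for n,p in(("top",nt),("side",ns)) if n in cams}
    x,f,k=fit(pts,M,x0); print(t,np.round(x[:2],4),"yaw",round(np.degrees(x[2]),1),"cost",round(f,3),k,{n:int(m.sum()) for n,m in M.items() if m is not None}); return x
go("offcut_mid",boxpts(.06,.04,.03,.074),(326,178),(305,198),.06,12)
go("tube_mid",cylpts(.02,.14,.05),(365,172),(325,178),.05)
go("brick_mid",boxpts(.114,.05,.03,.094),(277,181),(274,221),.06,15)
go("bin_floor",boxpts(.14,.11,.0,.05),(455,209),(399,161),.03)
go("gauge_top",boxpts(.115,.085,.0,.046),(194,212),(223,316),.03)
for t,a,b in(("pot_mid",(345,228),(365,207)),("bottle_mid",(203,146),(165,250)),("square_mid",(321,120),(255,178))):
    pa=[d["location"] for d in boxes_of("top",t)];pb=[d["location"] for d in boxes_of("side",t)]
    pa=min(pa+[a],key=lambda q:np.hypot(*(np.array(q)-a)));pb=min(pb+[b],key=lambda q:np.hypot(*(np.array(q)-b)))
    print(t,tri("top",pa,"side",pb))
t=cv2.resize(im["top"][110:240,260:400],None,fx=4,fy=4,interpolation=cv2.INTER_CUBIC)
s=cv2.resize(im["side"][270:355,180:265],None,fx=6,fy=6,interpolation=cv2.INTER_CUBIC)
cv2.imwrite("pics/crop_t.png",t[:,:,::-1]);cv2.imwrite("pics/crop_s.png",s[:,:,::-1]);print(env.get_obs()["time_s"])
E
python3 m1.py
```

```text
line top 151 (0.5745037198066711, 0.00733356736600399) (0.20522943139076233, 0.036173265427351) 7.045243740081787
line side 69 (0.5733899474143982, 0.0013734381645917892) (0.20120958983898163, 0.026392439380288124) 4.6141557693481445Traceback (most recent call last):
  File "m1.py", line 13, in <module>
    go("offcut_mid",boxpts(.06,.04,.03,.074),(326,178),(305,198),.06,12)
    ~~^^^^^^^^^^^^^^^^^^^^^^^^^^^^^^^^^^^^^^^^^^^^^^^^^^^^^^^^^^^^^^^^^^
  File "m1.py", line 12, in go
    x,f,k=fit(pts,M,x0); print(t,np.round(x[:2],4),"yaw",round(np.degrees(x[2]),1),"cost",round(f,3),k,{n:int(m.sum()) for n,m in M.items() if m is not None}); return x
          ~~~^^^^^^^^^^
  File "h.py", line 46, in fit
    s=np.array([x0[0],x0[1],y]); r=minimize(cost,s,method='Nelder-Mead',options=dict(initial_simplex=np.vstack([s,s+[.01,0,0],s+[0,.01,0],s+[0,0,.2]]),xatol=1e-4,fatol=1e-4,maxiter=150))
                                   ~~~~~~~~^^^^^^^^^^^^^^^^^^^^^^^^^^^^^^^^^^^^^^^^^^^^^^^^^^^^^^^^^^^^^^^^^^^^^^^^^^^^^^^^^^^^^^^^^^^^^^^^^^^^^^^^^^^^^^^^^^^^^^^^^^^^^^^^^^^^^^^^^^^^^^^
    res = _minimize_neldermead(fun, x0, args, callback, bounds=bounds,
                               **options)
    fsim[j] = func(sim[j])
              ~~~~^^^^^^^^
    fx = function(np.copy(x), *(wrapper_args + args))
  File "h.py", line 42, in cost
    h=hullmask(n,place(pts,*p),K); c+=1-(h&m).sum()/max((h|m).sum(),1)
  File "h.py", line 35, in hullmask
    uv=np.array([proj(n,p) for p in P]); h=cv2.convexHull(np.float32(uv))
                 ~~~~^^^^^
  File "h.py", line 16, in proj
    c,f,M=cal(n); q=M.T@(np.array(P)-c["position"]); s=np.array([q[0],-q[1]])/-q[2]
          ~~~^^^
  File "h.py", line 5, in cal
    c=viewer.get_calibration(n); f=200/np.tan(np.radians(c["fov_y"])/2)
ValueError: time passes only in moves, steps and waits
```

```bash
sed -i 's/^def cal(n):/import functools\n@functools.cache\ndef cal(n):/' h.py
python3 - <<'E'
s=open('m1.py').read()
s=s.replace('    (c,s,a)=','    # ticks excluded: keep points within 90 mm\n    q=P-P.mean(0); d=np.linalg.svd(q[np.abs(q[:,0])<.09]-q[np.abs(q[:,0])<.09].mean(0))[2][0]; print("dir",np.degrees(np.arctan(d[1]/d[0])))\n    (c,s,a)=')
open('m1.py','w').write(s)
E
python3 m1.py
```

```text
dir 6.9147081308743035
line top 151 (0.5745037198066711, 0.00733356736600399) (0.20522943139076233, 0.036173265427351) 7.045243740081787
dir 6.458885726498164
line side 69 (0.5733899474143982, 0.0013734381645917892) (0.20120958983898163, 0.026392439380288124) 4.6141557693481445
offcut_mid [0.5608 0.0062] yaw -4.8 cost 0.072 ['top'] {'top': 307}
tube_mid [ 0.5817 -0.1107] yaw 5.0 cost 0.142 ['top', 'side'] {'top': 678, 'side': 654}
brick_mid [0.5482 0.1442] yaw -0.8 cost 0.087 ['top', 'side'] {'top': 795, 'side': 1729}
bin_floor [ 0.4802 -0.3774] yaw -11.0 cost 0.115 ['top', 'side'] {'top': 2124, 'side': 1499}
gauge_top [0.4636 0.3876] yaw 164.4 cost 0.126 ['top', 'side'] {'top': 1282, 'side': 3361}
pot_mid (array([ 0.41613471, -0.0519482 ,  0.04925736]), np.float64(0.002033098111335296))
bottle_mid (array([0.65185853, 0.3622246 , 0.06578976]), np.float64(0.005239352529736974))
square_mid (array([0.72997744, 0.01777682, 0.05487298]), np.float64(0.007434874270698119))
2.3
```

View pics/crop_t.png

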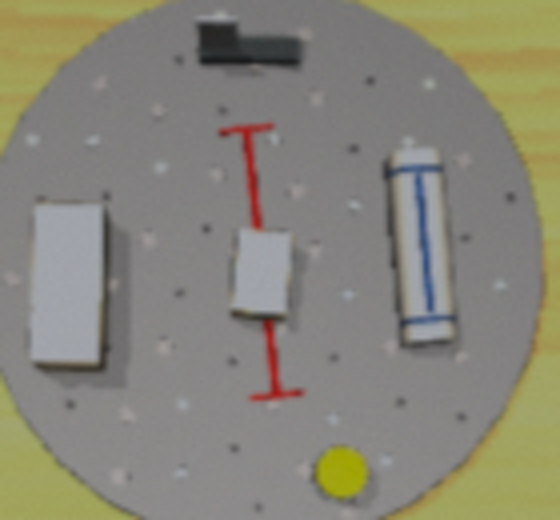

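View pics/crop_s.png

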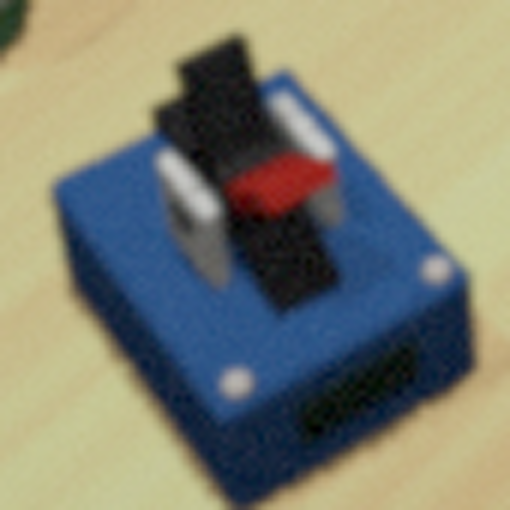

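The top crop shows the cream offcut on the line at crop (262,272), the tube at (425,245), brick at (68,285), jar cap at (341,472) and square at (248,42). The side crop shows the red rib leaning to the robot, at about (282,183). My choice of offcut stands.

```bash
cat >> h.py <<'E'
def plan(s,*ts):
    """s,ts: (x,y,z,yaw deg); prints shift/turn numbers relative to s"""
    p=np.radians(s[3]);c,q=np.cos(p),np.sin(p)
    for t in ts:
        d=np.subtract(t,s)
        print(np.round([(c*d[0]+q*d[1])/.2,(q*d[0]-c*d[1])/.2,-d[2]/.2,0,0,-np.radians(d[3])/1.5],3).tolist())
def pose():
    o=env.get_obs(); return (*np.round(o["tool_pos"],4),round(o["tool_rot"][2],2))
E
python3 - <<'E'
from h import *
a=(.1619,-.6295,.2226,14.43)
b=(.32,-.38,.2226,8)
c=(.46,-.16,.2226,0)
d=(.5608,.0062,.18,-4.8)
e=(.5608,.0062,.042,-4.8)
for s,t in((a,b),(b,c),(c,d),(d,e)): plan(s,t)
E
```

```text
[1.076, -1.011, -0.0, 0.0, 0.0, 0.075]
[0.846, -0.992, -0.0, 0.0, 0.0, 0.093]
[0.504, -0.831, 0.213, 0.0, 0.0, 0.056]
[0.0, -0.0, 0.69, 0.0, 0.0, -0.0]
```

Emit:
apply_moves --pt "0.98 -0.98 0 0 0 0.075 0.9" --pt "0.98 -0.98 0 0 0 0.075 0.9" --pt "0.98 -0.98 0 0 0 0.075 0.9" --pt "0.98 -0.98 0 0 0 0.075 0.9" --pt "0.98 -0.98 0 0 0 0.075 0.9" --pt "0.98 -0.98 0 0 0 0.075 0.9" --pt "0.98 -0.98 0 0 0 0.075 0.9"

```text
time_s: 3.0
tool_pos: [0.3062, -0.3869, 0.2232]
tool_rot: [180.0, -0.1, 8.4]
force: [-0.4, -0.4, 0.5]
grip_width: 0.0782
grasp_force: 0.0
```

Emit:
apply_moves --pt "0.846 -0.98 0 0 0 0.093 0.9" --pt "0.846 -0.98 0 0 0 0.093 0.9" --pt "0.846 -0.98 0 0 0 0.093 0.9" --pt "0.846 -0.98 0 0 0 0.093 0.9" --pt "0.846 -0.98 0 0 0 0.093 0.9" --pt "0.846 -0.98 0 0 0 0.093 0.9" --pt "0.846 -0.98 0 0 0 0.093 0.9"

```text
time_s: 3.7
tool_pos: [0.4442, -0.1721, 0.2228]
tool_rot: [180.0, -0.0, 0.2]
force: [-0.0, -0.6, -0.1]
grip_width: 0.0786
grasp_force: 0.0
```

```bash
python3 - <<'E'
from h import *
p=pose();print(p,env.get_obs()["time_s"],env.get_obs()["qpos"])
d=(.5608,.0062,.15,-4.8)
plan(p,d,(*d[:2],.042,-4.8))
E
```

```text
(np.float64(0.4442), np.float64(-0.1721), np.float64(0.2228), np.float64(0.21)) 3.7 [ 48.39113699  -1.96459034 -29.49118897 105.8980032   -0.99003256
  75.78230488 -70.62920753]
[0.586, -0.889, 0.364, 0.0, 0.0, 0.058]
[0.586, -0.889, 0.904, 0.0, 0.0, 0.058]
```

Emit:
apply_moves --pt "0.586 -0.889 0.2 0 0 0.058 0.9" --pt "0.586 -0.889 0.3 0 0 0.058 0.9" --pt "0.586 -0.889 0.364 0 0 0.058 0.9" --pt "0.586 -0.889 0.364 0 0 0.058 0.9" --pt "0.586 -0.889 0.364 0 0 0.058 0.9" --pt "0.586 -0.889 0.364 0 0 0.058 0.9" --pt "0.586 -0.889 0.364 0 0 0.058 0.9"

```text
time_s: 4.4
tool_pos: [0.5602, 0.0017, 0.1489]
tool_rot: [179.9, 0.1, -5.1]
force: [-0.5, -0.4, 1.1]
grip_width: 0.0784
grasp_force: 0.0
```

```bash
python3 - <<'E'
from h import *
p=pose();print(p)
im=save("side","s1")
for z in(.044,.074): print(proj("side",(p[0],p[1],z)))
M={"side":mask("side","offcut_mid",(305,198),15)}
if M["side"] is None: M={"side":mask("side","brick_mid",(305,198),15)}
if M["side"] is not None: print(fit(boxpts(.06,.04,.03,.074),M,(.5608,.0062,np.radians(-4.8))))
cv2.imwrite("pics/s1c.png",cv2.resize(im[100:250,220:400],None,fx=4,fy=4)[:,:,::-1])
d=(.5608,.0062,.042,-4.8); plan(p,d)
E
```

```text
(np.float64(0.5602), np.float64(0.0017), np.float64(0.1489), np.float64(-5.14))
[306.15478907 198.89855225]
[306.26078304 189.09932283]
[0.001, -0.023, 0.534, 0.0, 0.0, -0.004]
```

View pics/s1c.png

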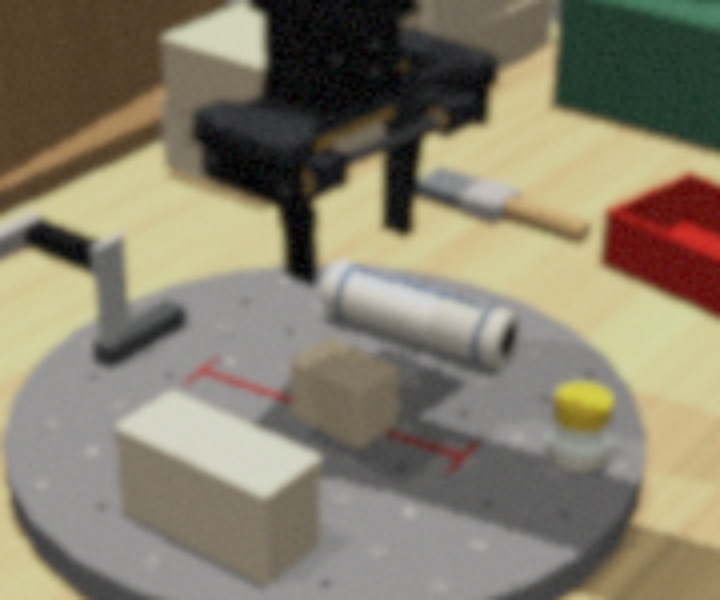

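The offcut is at crop (345,392), in the gripper's shadow. The fingers straddle it at (300,270) and (400,220), and the fit agrees.

Emit:
apply_moves --pt "0 -0.023 0.2 0 0 0 0.9" --pt "0 -0.023 0.38 0 0 0 0.9" --pt "0 -0.023 0.5 0 0 0 0.9" --pt "0 -0.023 0.534 0 0 0 0.9" --pt "0 -0.023 0.534 0 0 0 0.9" --pt "0 -0.023 0.534 0 0 0 0.9" --pt "0 -0.023 0.534 0 0 0 0.2" --pt "0 -0.023 0.534 0 0 0 0.2" --pt "0 -0.023 0.534 0 0 0 0.2" --pt "0 -0.023 0.534 0 0 0 0.2" --pt "0 -0.023 0.534 0 0 0 0.2" --pt "0 -0.023 0.534 0 0 0 0.2" --grip_force 15

```text
time_s: 5.75
tool_pos: [0.5609, 0.009, 0.0429]
tool_rot: [180.0, 0.0, -5.0]
force: [0.2, 0.8, 1.8]
grip_width: 0.0398
grasp_force: 15.0
```

```bash
python3 - <<'E'
from h import *
p=pose();q=(.54,-.18,.18,35); r=(.4802,-.3774,.18,79)
plan(p,(*p[:2],.18,p[3]),q); plan(q,r,(*r[:2],.03,79))
E
```

```text
[0.0, -0.0, -0.686, 0.0, 0.0, -0.0]
[-0.022, 0.951, -0.686, 0.0, 0.0, -0.465]
[-0.811, 0.637, -0.0, 0.0, 0.0, -0.512]
[-0.811, 0.637, 0.75, 0.0, 0.0, -0.512]
```

Emit:
apply_moves --pt "0 0 -0.2 0 0 0 0.2" --pt "0 0 -0.45 0 0 0 0.2" --pt "0 0 -0.686 0 0 0 0.2" --pt "-0.022 0.2 -0.686 0 0 -0.1 0.2" --pt "-0.022 0.45 -0.686 0 0 -0.2 0.2" --pt "-0.022 0.7 -0.686 0 0 -0.3 0.2" --pt "-0.022 0.951 -0.686 0 0 -0.4 0.2" --pt "-0.022 0.951 -0.686 0 0 -0.465 0.2" --pt "-0.022 0.951 -0.686 0 0 -0.465 0.2" --pt "-0.022 0.951 -0.686 0 0 -0.465 0.2"

```text
time_s: 6.75
tool_pos: [0.54, -0.1786, 0.1799]
tool_rot: [-179.9, -0.0, 34.8]
force: [0.6, 0.3, -0.8]
grip_width: 0.0398
grasp_force: 15.0
```

Emit:
apply_moves --pt "-0.2 0.15 0 0 0 -0.1 0.2" --pt "-0.4 0.3 0 0 0 -0.2 0.2" --pt "-0.6 0.45 0 0 0 -0.3 0.2" --pt "-0.811 0.637 0 0 0 -0.4 0.2" --pt "-0.811 0.637 0 0 0 -0.512 0.2" --pt "-0.811 0.637 0 0 0 -0.512 0.2" --pt "-0.811 0.637 0 0 0 -0.512 0.2" --pt "-0.811 0.637 0 0 0 -0.512 0.2"

```text
time_s: 7.55
tool_pos: [0.4815, -0.3749, 0.1803]
tool_rot: [180.0, -0.0, 79.0]
force: [1.0, 0.5, -1.5]
grip_width: 0.0402
grasp_force: 15.0
```

```bash
cat > m2.py <<'E'
from h import *
# line and tube, relative
I=viewer.read_camera("top").astype(int); r=(I[...,0]>I[...,1]*1.4)&(I[...,0]>I[...,2]*1.4)&(I[...,0]>50)
w=np.zeros_like(r); w[130:222,305:345]=r[130:222,305:345]
v,u=np.nonzero(w);wt=(I[...,0]-I[...,1])[v,u]; P=np.array([at_z("top",(a,b),.03)[:2] for a,b in zip(u,v)])
k=np.abs(P[:,0]-.575)<.09
c,s,a=cv2.minAreaRect(np.float32(P)); f=np.polyfit(P[k,0],P[k,1],1,w=np.sqrt(wt[k]))
mx=np.average(P[:,0],weights=wt)
print("line n",len(u),c,s,a,"dir",np.degrees(np.arctan(f[0])),"mean",np.average(P,axis=0,weights=wt),"y at .5745",np.polyval(f,.5745))
E
python3 m2.py; python3 - <<'E'
from h import *
p=pose();o=env.get_obs();print(p,o["grip_width"],o["time_s"])
plan(p,(.4802,-.3774,.18,79),(.4802,-.3774,.026,79))
E
```

```text
line n 234 (0.5744924545288086, 0.007314523681998253) (0.20574361085891724, 0.03821485862135887) 6.45784854888916 dir 6.804819801854072 mean [0.57346247 0.00729958] y at .5745 0.007350066455966635
(np.float64(0.4813), np.float64(-0.3752), np.float64(0.1804), np.float64(79.05)) 0.03949915972246515 7.6
[-0.012, -0.003, 0.002, 0.0, 0.0, 0.001]
[-0.012, -0.003, 0.772, 0.0, 0.0, 0.001]
```

Emit:
apply_moves --pt "-0.01 0 0.22 0 0 0 0.2" --pt "-0.01 0 0.44 0 0 0 0.2" --pt "-0.01 0 0.6 0 0 0 0.2" --pt "-0.01 0 0.72 0 0 0 0.2" --pt "-0.01 0 0.77 0 0 0 0.2" --pt "-0.01 0 0.775 0 0 0 0.2" --pt "-0.01 0 0.775 0 0 0 0.2" --pt "-0.01 0 0.775 0 0 0 0.65" --pt "-0.01 0 0.775 0 0 0 0.65" --pt "-0.01 0 0.775 0 0 0 0.65" --pt "-0.01 0 0.775 0 0 0 0.65" --pt "-0.01 0 0.5 0 0 0 0.65" --pt "-0.01 0 0.2 0 0 0 0.65" --pt "-0.01 0 0 0 0 0 1" --pt "-0.01 0 0 0 0 0 1" --pt "-0.01 0 0 0 0 0 1"

```text
time_s: 9.2
tool_pos: [0.4807, -0.3801, 0.1825]
tool_rot: [179.8, 0.2, 79.0]
force: [-0.1, -0.1, -0.5]
grip_width: 0.0733
grasp_force: 0.0
```

```bash
python3 - <<'E'
from h import *
p=pose();o=env.get_obs();print(p,o["grip_width"],o["time_s"],o["qpos"])
im=save("side","s2"); print(boxes_of("side","offcut_mid")[:5])
cv2.imwrite("pics/s2c.png",cv2.resize(im[120:240,220:440],None,fx=3,fy=3)[:,:,::-1])
E
```

```text
(np.float64(0.4807), np.float64(-0.3801), np.float64(0.1825), np.float64(78.96)) 0.07326266043294408 9.2 [ 66.95525881  18.87070372 -38.19540522  90.99732017  12.0874152
  74.05730034  15.92998087]
[{'location': [448.5, 202.9], 'conf': 0.7}, {'location': [354.9, 319.5], 'conf': 0.68}, {'location': [141.2, 242.2], 'conf': 0.55}, {'location': [401.5, 157.3], 'conf': 0.46}]
```

View pics/s2c.png

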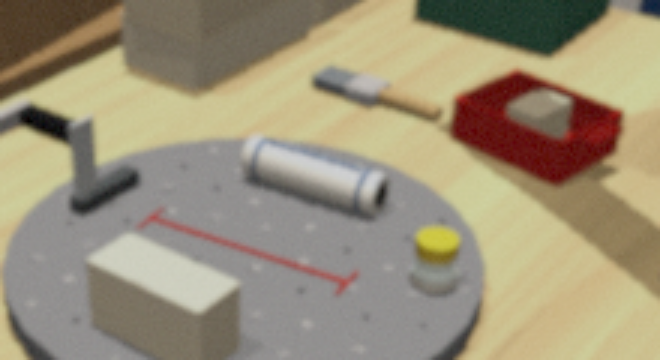

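The cream offcut lies in the red bin, at crop (540,112). The line is clear, running from (152,218) to (347,284), and the tube is at (315,175).

```bash
cat > m3.py <<'E'
from h import *
import sys
LM=np.array([.5742,.0073]); LA=np.radians(6.8)
U=np.array([np.cos(LA),np.sin(LA)]);V=np.array([-U[1],U[0]])
def toworld(a,b): return LM+a*U+b*V
def lineof(n,win):
    I=viewer.read_camera(n).astype(int); r=(I[...,0]>I[...,1]*1.35)&(I[...,0]>I[...,2]*1.35)&(I[...,0]>50)
    w=np.zeros_like(r); x0,x1,y0,y1=win; w[y0:y1,x0:x1]=r[y0:y1,x0:x1]
    v,u=np.nonzero(w); P=np.array([at_z(n,(a,b),.03)[:2] for a,b in zip(u,v)])
    a=(P-LM)@U; b=(P-LM)@V; k=(np.abs(a)<.09)&(np.abs(b)<.012); f=np.polyfit(a[k],b[k],1)
    lo,hi=a[a<-.05].min(),a[a>.05].max()
    print(n,"line in frame: along",(lo+hi)/2,hi-lo,"across",f[1],"dang",np.degrees(f[0]),len(a))
def tube(x0,cams=("top","side")):
    for n in cams:
        m=mask(n,"tube_mid",proj(n,(*x0,.05)),25)
        if m is None: print(n,"no tube");continue
        x,f,_=fit(cylpts(.02,.14,.05),{n:m},(*x0,LA))
        d=x[:2]-LM; print(n,"tube along %.4f across %.4f dyaw %.2f cost %.3f"%(d@U,d@V,np.degrees(x[2]-LA),f))
E
python3 - <<'E'
from m3 import *
lineof("top",(305,345,130,222)); lineof("side",(255,345,180,222))
tube((.5817,-.1107));tube((.5817,-.1107))
print(pose())
E
```

```text
top line in frame: along 0.00029948180890382314 0.20583982715525298 across -0.00016413972940797992 dang -0.10728585645087811 253
side line in frame: along -0.0015481823902678271 0.20598082382419905 across -0.0007155065497653601 dang -0.2903267670323905 161
top tube along -0.0049 across -0.1184 dyaw -1.16 cost 0.050
side tube along -0.0077 across -0.1171 dyaw -2.26 cost 0.062
top tube along -0.0049 across -0.1184 dyaw -1.16 cost 0.050
side tube along -0.0077 across -0.1171 dyaw -2.26 cost 0.062
(np.float64(0.4792), np.float64(-0.379), np.float64(0.179), np.float64(78.97))
```

```bash
sed -i 's/LA=np.radians(6.8)/LA=np.radians(6.65)/' m3.py; python3 - <<'E'
from m3 import *
p=pose(); s=toworld(-.007,-.168); print(p,s)
plan(p,(*s,.14,93.65),(*s,.038,93.65))
E
```

```text
(np.float64(0.4792), np.float64(-0.379), np.float64(0.179), np.float64(78.97)) [ 0.58670217 -0.16038034]
[1.176, 0.318, 0.195, 0.0, 0.0, -0.171]
[1.176, 0.318, 0.705, 0.0, 0.0, -0.171]
```

Emit:
apply_moves --pt "0.25 0.08 0 0 0 -0.05 1" --pt "0.5 0.16 0 0 0 -0.1 1" --pt "0.75 0.24 0 0 0 -0.171 1" --pt "0.95 0.3 0.1 0 0 -0.171 1" --pt "0.95 0.318 0.1 0 0 -0.171 1" --pt "0.95 0.318 0.1 0 0 -0.171 1"

```text
time_s: 10.2
tool_pos: [0.5788, -0.2028, 0.1591]
tool_rot: [-179.9, -0.1, 93.9]
force: [0.4, -0.1, -0.1]
grip_width: 0.0869
grasp_force: 0.0
```

```bash
python3 - <<'E'
from m3 import *
p=pose(); s=toworld(-.007,-.168)
plan(p,(*s,.14,93.65),(*s,.038,93.65))
E
```

```text
[0.209, 0.054, 0.095, 0.0, 0.0, 0.003]
[0.209, 0.054, 0.605, 0.0, 0.0, 0.003]
```

Emit:
apply_moves --pt "0.209 0.054 0.1 0 0 0.003 1" --pt "0.209 0.054 0.2 0 0 0.003 1" --pt "0.209 0.054 0.38 0 0 0.003 1" --pt "0.209 0.054 0.52 0 0 0.003 1" --pt "0.209 0.054 0.605 0 0 0.003 1" --pt "0.209 0.054 0.605 0 0 0.003 1" --pt "0.209 0.054 0.605 0 0 0.003 1"

```text
time_s: 10.9
tool_pos: [0.5869, -0.1637, 0.0399]
tool_rot: [180.0, 0.0, 93.3]
force: [-0.4, -0.9, 0.9]
grip_width: 0.0866
grasp_force: 0.0
```

```bash
python3 - <<'E'
from m3 import *
p=pose(); d=np.array(p[:2])-LM; print(p,"tcp along/across",d@U,d@V)
tube((.5817,-.1107))
def P(b,a,y): return (*toworld(a,b),.038,96.65+y)
plan(p,P(-.15,-.006,-3),P(-.06,-.002,-3),P(-.045,0,0))
E
```

```text
(np.float64(0.5869), np.float64(-0.1637), np.float64(0.0399), np.float64(93.33)) tcp along/across -0.007187926439960579 -0.17132023731449159
top tube along -0.0046 across -0.1183 dyaw -1.10 cost 0.050
side tube along -0.0073 across -0.1170 dyaw -3.01 cost 0.063
[0.107, -0.0, 0.009, 0.0, 0.0, -0.004]
[0.557, -0.006, 0.009, 0.0, 0.0, -0.004]
[0.633, -0.001, 0.009, 0.0, 0.0, -0.039]
```

Emit:
apply_moves --pt "0.03 0 0.005 0 0 -0.004 1" --pt "0.06 0 0.005 0 0 -0.004 1" --pt "0.085 0 0.005 0 0 -0.004 1" --pt "0.1 0 0.005 0 0 -0.004 1" --pt "0.11 0 0.005 0 0 -0.004 1" --pt "0.12 0 0.005 0 0 -0.004 1" --pt "0.13 0 0.005 0 0 -0.004 1" --pt "0.145 0 0.005 0 0 -0.004 1" --pt "0.16 0 0.005 0 0 -0.004 1" --pt "0.18 0 0.005 0 0 -0.004 1" --pt "0.2 -0.001 0.005 0 0 -0.004 1" --pt "0.22 -0.001 0.005 0 0 -0.004 1" --pt "0.24 -0.002 0.005 0 0 -0.004 1" --pt "0.26 -0.002 0.005 0 0 -0.004 1" --pt "0.28 -0.002 0.005 0 0 -0.004 1" --pt "0.3 -0.002 0.005 0 0 -0.004 1" --pt "0.32 -0.003 0.005 0 0 -0.004 1" --pt "0.335 -0.003 0.005 0 0 -0.004 1" --pt "0.345 -0.003 0.005 0 0 -0.004 1" --pt "0.35 -0.003 0.005 0 0 -0.004 1"

```text
time_s: 13.0
tool_pos: [0.5818, -0.0925, 0.0381]
tool_rot: [-180.0, 0.0, 93.8]
force: [-0.1, -0.7, -0.8]
grip_width: 0.0872
grasp_force: 0.0
```

```bash
python3 - <<'E'
from m3 import *
p=pose(); d=np.array(p[:2])-LM; print(p,"tcp along/across",d@U,d@V)
tube(toworld(-.004,d@V+.03))
im=save("side","s3"); cv2.imwrite("pics/s3c.png",cv2.resize(im[120:240,220:400],None,fx=4,fy=4)[:,:,::-1])
E
```

```text
(np.float64(0.5818), np.float64(-0.0925), np.float64(0.0381), np.float64(93.77)) tcp along/across -0.004008370139597191 -0.10000866446875482
top tube along -0.0046 across -0.1184 dyaw -0.92 cost 0.050
side tube along -0.0073 across -0.1170 dyaw -2.33 cost 0.062
```

View pics/s3c.png

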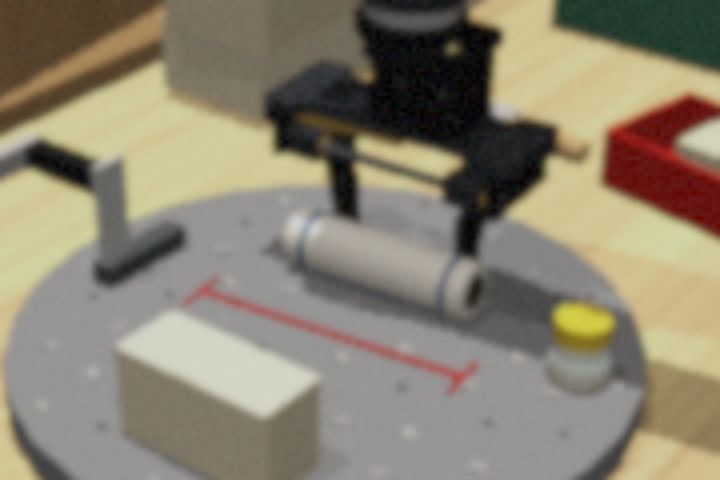

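The tube has rolled partway and lies along the fingers at crop (385,262). The networks were using an old picture, so I'll take a fresh one before each measurement.

```bash
sed -i 's/^    for n in cams:/    for n in cams:\n        viewer.read_camera(n)/' m3.py; cat > m4.py <<'E'
from m3 import *
p=pose(); d=np.array(p[:2])-LM; print(p,env.get_obs()["time_s"],"tcp along/across",d@U,d@V)
tube(toworld(-.004,d@V+.03))
E
python3 m4.py
```

```text
(np.float64(0.5818), np.float64(-0.0928), np.float64(0.0381), np.float64(93.75)) 13.15 tcp along/across -0.0040431113359644865 -0.10030664609448864
top tube along -0.0039 across -0.0626 dyaw -2.34 cost 0.371
side tube along -0.0061 across -0.0675 dyaw -3.17 cost 0.090
```

Emit:
apply_moves --pt "0.01 0 0 0 0 0.006 1" --pt "0.02 0.001 0 0 0 0.012 1" --pt "0.035 0.001 0 0 0 0.018 1" --pt "0.05 0.002 0 0 0 0.018 1" --pt "0.065 0.002 0 0 0 0.018 1" --pt "0.08 0.003 0 0 0 0.018 1" --pt "0.095 0.003 0 0 0 0.018 1" --pt "0.11 0.003 0 0 0 0.018 1" --pt "0.125 0.004 0 0 0 0.018 1" --pt "0.14 0.004 0 0 0 0.018 1" --pt "0.155 0.005 0 0 0 0.018 1" --pt "0.17 0.005 0 0 0 0.018 1" --pt "0.182 0.006 0 0 0 0.018 1" --pt "0.19 0.006 0 0 0 0.018 1" --pt "0.196 0.006 0 0 0 0.018 1" --pt "0.2 0.006 0 0 0 0.018 1" --pt "0.2 0.006 0 0 0 0.018 1"

```text
time_s: 15.05
tool_pos: [0.5803, -0.0528, 0.0381]
tool_rot: [-180.0, 0.0, 92.2]
force: [0.1, 0.1, 0.1]
grip_width: 0.0869
grasp_force: 0.0
```

```bash
python3 m4.py
```

```text
(np.float64(0.5803), np.float64(-0.0528), np.float64(0.0381), np.float64(92.21)) 15.05 tcp along/across -0.0009008599489940376 -0.06040205668147648
top tube along -0.0016 across -0.0172 dyaw -11.46 cost 0.417
side tube along -0.0061 across -0.0262 dyaw -2.23 cost 0.055
```

Emit:
apply_moves --pt "0.008 0 0 0 0 0 1" --pt "0.02 0 0 0 0 -0.003 1" --pt "0.032 0 0 0 0 -0.008 1" --pt "0.042 0 0 0 0 -0.014 1" --pt "0.052 0 0 0 0 -0.02 1" --pt "0.062 0 0 0 0 -0.026 1" --pt "0.07 0 0 0 0 -0.032 1" --pt "0.078 0 0 0 0 -0.038 1" --pt "0.084 0 0 0 0 -0.044 1" --pt "0.089 0 0 0 0 -0.048 1" --pt "0.094 0 0 0 0 -0.052 1" --pt "0.097 0 0 0 0 -0.052 1" --pt "0.1 0 0 0 0 -0.052 1" --pt "0.1 0 0 0 0 -0.052 1" --pt "0.1 0 0 0 0 -0.052 1" --pt "0.1 0 0 0 0 -0.052 1"

```text
time_s: 16.85
tool_pos: [0.5796, -0.0328, 0.0381]
tool_rot: [-180.0, 0.0, 96.7]
force: [0.2, -0.5, -0.9]
grip_width: 0.0868
grasp_force: 0.0
```

```bash
python3 m4.py
```

```text
(np.float64(0.5796), np.float64(-0.0328), np.float64(0.0381), np.float64(96.67)) 16.85 tcp along/across 0.0007199293487800951 -0.04045555217436495
top tube along -0.0011 across -0.0004 dyaw -6.20 cost 0.537
side tube along -0.0050 across -0.0086 dyaw -3.26 cost 0.057
```

Emit:
apply_moves --pt "-0.05 0 0 0 0 0 1" --pt "-0.2 0 0 0 0 0 1" --pt "-0.3 0 0 0 0 0 1" --pt "-0.3 0 0 0 0 0 1" --pt "-0.3 0 0 0 0 0 1"

```text
time_s: 17.55
tool_pos: [0.5864, -0.0929, 0.038]
tool_rot: [-180.0, -0.0, 96.6]
force: [0.5, -0.4, 0.8]
grip_width: 0.0872
grasp_force: 0.0
```

```bash
cat > m5.py <<'E'
from m3 import *
p=pose(); d=np.array(p[:2])-LM; print(p,env.get_obs()["time_s"],"tcp along/across",d@U,d@V)
tube(toworld(-.004,-.006))
# visible line ticks, and white/blue pixels of the tube
I=cv2.imread("pics/none.png") if 0 else viewer.read_camera("top")
lineof("top",(305,345,130,222)); lineof("side",(255,345,180,222))
cv2.imwrite("pics/t5.png",cv2.resize(I[125:225,280:380],None,fx=6,fy=6,interpolation=cv2.INTER_CUBIC)[:,:,::-1])
E
python3 m5.py
```

```text
(np.float64(0.5864), np.float64(-0.0929), np.float64(0.038), np.float64(96.58)) 17.55 tcp along/across 0.000514359859831667 -0.10093867164736513
top tube along -0.0025 across -0.0095 dyaw -1.73 cost 0.058
side tube along -0.0043 across -0.0086 dyaw -3.59 cost 0.103
top line in frame: along 0.00029629238023279325 0.20579854767080355 across -0.0003484355515543803 dang -0.12258836634358536 108
side line in frame: along -0.001525341502485629 0.20596770204277526 across -0.00036223723399007423 dang -0.28562500211866065 109
```

View pics/t5.png

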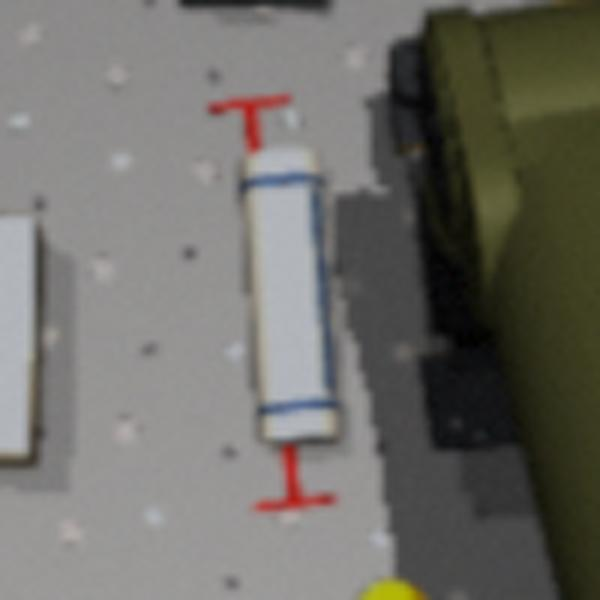

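Top crop: the tube runs from (282,150) to (302,440), about 9 mm short of the line (ticks at (253,102) and (294,502)) and about 1.7° off its direction. It is otherwise centred.

```bash
python3 - <<'E'
from m3 import *
p=pose()
for b in(-.045,-.0305): plan(p,(*toworld(0,b),.038,94.95))
E
```

```text
[0.273, -0.004, 0.001, 0.0, 0.0, 0.021]
[0.346, -0.004, 0.001, 0.0, 0.0, 0.021]
```

Emit:
apply_moves --pt "0.07 0 0 0 0 0.021 1" --pt "0.15 0 0 0 0 0.021 1" --pt "0.21 0 0 0 0 0.021 1" --pt "0.245 0 0 0 0 0.021 1" --pt "0.265 0 0 0 0 0.021 1" --pt "0.275 0 0 0 0 0.021 1" --pt "0.283 0 0 0 0 0.021 1" --pt "0.291 0 0 0 0 0.021 1" --pt "0.299 0 0 0 0 0.021 1" --pt "0.307 0 0 0 0 0.021 1" --pt "0.314 0 0 0 0 0.021 1" --pt "0.32 0 0 0 0 0.021 1" --pt "0.326 0 0 0 0 0.021 1" --pt "0.331 0 0 0 0 0.021 1" --pt "0.335 0 0 0 0 0.021 1" --pt "0.339 0 0 0 0 0.021 1" --pt "0.341 0 0 0 0 0.021 1" --pt "0.343 0 0 0 0 0.021 1" --pt "0.344 0 0 0 0 0.021 1" --pt "0.344 0 0 0 0 0.021 1"

```text
time_s: 19.9
tool_pos: [0.5786, -0.0241, 0.0381]
tool_rot: [-180.0, 0.0, 94.9]
force: [-0.2, 0.0, 0.8]
grip_width: 0.0869
grasp_force: 0.0
```

```bash
python3 m4.py
```

```text
(np.float64(0.5786), np.float64(-0.0241), np.float64(0.0381), np.float64(94.87)) 19.9 tcp along/across 0.0007341519576522904 -0.031698281040193246
top tube along -0.0018 across 0.0039 dyaw -2.07 cost 0.637
side tube along -0.0027 across -0.0016 dyaw -2.17 cost 0.042
```

Emit:
apply_moves --pt "-0.03 0 0 0 0 0 1" --pt "-0.2 0 0 0 0 0 1" --pt "-0.3 0 0 0 0 0 1" --pt "-0.3 0 0 0 0 0 1" --pt "-0.3 0 0 0 0 0 1"

```text
time_s: 20.6
tool_pos: [0.5835, -0.0841, 0.038]
tool_rot: [-180.0, -0.0, 94.8]
force: [-0.7, 1.0, -0.3]
grip_width: 0.0869
grasp_force: 0.0
```

```bash
sed -i 's/-.004,-.006/-.003,0/' m5.py; python3 m5.py
```

```text
(np.float64(0.5835), np.float64(-0.0841), np.float64(0.038), np.float64(94.79)) 20.6 tcp along/across -0.0013470540954878974 -0.0918620457276226
top tube along -0.0011 across -0.0026 dyaw -1.74 cost 0.060
side tube along -0.0043 across -0.0027 dyaw -4.15 cost 0.072
top line in frame: along 0.00029629238023279325 0.20579854767080355 across -0.0005104881566740698 dang -0.22887030128382338 108
side line in frame: along -0.001525341502485629 0.20596770204277526 across -0.0011130058472135578 dang -0.03144570016035009 61
```

Emit:
apply_moves --pt "0.08 0 0 0 0 0 1" --pt "0.16 0 0 0 0 0 1" --pt "0.22 0 0 0 0 0 1" --pt "0.26 0 0 0 0 0 1" --pt "0.28 0 0 0 0 0 1" --pt "0.288 0 0 0 0 0 1" --pt "0.293 0 0 0 0 0 1" --pt "0.298 0 0 0 0 0 1" --pt "0.302 0 0 0 0 0 1" --pt "0.306 0 0 0 0 0 1" --pt "0.309 0 0 0 0 0 1" --pt "0.311 0 0 0 0 0 1" --pt "0.311 0 0 0 0 0 1" --pt "0.311 0 0 0 0 0 1"

```text
time_s: 22.35
tool_pos: [0.5784, -0.0219, 0.0381]
tool_rot: [180.0, 0.0, 94.9]
force: [-0.6, -0.2, 0.3]
grip_width: 0.087
grasp_force: 0.0
```

```bash
python3 m4.py
```

```text
(np.float64(0.5784), np.float64(-0.0219), np.float64(0.0381), np.float64(94.87)) 22.35 tcp along/across 0.0007902663138566054 -0.02948992165390039
top tube along -0.0084 across 0.0142 dyaw -6.27 cost 0.653
side no tube
```

Emit:
apply_moves --pt "-0.03 0 0 0 0 0 1" --pt "-0.2 0 0 0 0 0 1" --pt "-0.3 0 0 0 0 0 1" --pt "-0.3 0 0 0 0 0 1" --pt "-0.3 0 0 0 0 0 1"

```text
time_s: 23.05
tool_pos: [0.5834, -0.0819, 0.038]
tool_rot: [-180.0, -0.0, 94.8]
force: [-0.1, 0.9, 0.3]
grip_width: 0.0868
grasp_force: 0.0
```

```bash
python3 m5.py
```

```text
(np.float64(0.5834), np.float64(-0.0819), np.float64(0.038), np.float64(94.8)) 23.05 tcp along/across -0.0011916125307056555 -0.08966526674011885
top tube along -0.0009 across -0.0007 dyaw -1.52 cost 0.058
side tube along -0.0038 across 0.0014 dyaw -2.32 cost 0.043
top line in frame: along 0.00029629238023279325 0.20579854767080355 across -0.0005104881566740698 dang -0.22887030128382338 108
side line in frame: along -0.0018343399981742073 0.2053497050513981 across -0.0010698127853504406 dang -0.0023461268892718116 57
```

```bash
cat > m6.py <<'E'
from m3 import *
def ribpts(th,g,r0=.014,r1=.045,t=.008,w=.022,H=.065):
    x,y,yaw=g; L=[]
    for r in(r0,r1):
        for a in(-t/2,t/2):
            for b in(-w/2,w/2): L.append([r*np.sin(th)+a*np.cos(th),b,H+r*np.cos(th)-a*np.sin(th)])
    return place(np.array(L),x,y,yaw)
def redmask(n,win):
    I=viewer.read_camera(n).astype(int); r=(I[...,0]>I[...,1]*1.8)&(I[...,0]>I[...,2]*1.6)&(I[...,0]>60)
    w=np.zeros_like(r); x0,x1,y0,y1=win; w[y0:y1,x0:x1]=r[y0:y1,x0:x1]; return w
def wheel(g,cams=("side","top")):
    out=[]
    for n in cams:
        c=proj(n,(*g[:2],.065)).astype(int); R0=28 if n=="side" else 18
        m=redmask(n,(c[0]-R0,c[0]+R0,c[1]-R0,c[1]+R0)); M=cv2.resize(m.astype(np.uint8),None,fx=4,fy=4,interpolation=cv2.INTER_NEAREST)
        if m.sum()<4: print(n,"no red");continue
        T=np.arange(-2.4,1.2,.02);S=[]
        for t in T:
            h=hullmask(n,ribpts(t,g)); S.append((h&M).sum()/(h|M).sum())
        v,u=np.nonzero(m); i=int(np.argmax(S)); print(n,"red px",m.sum(),"c",u.mean().round(1),v.mean().round(1),"theta %.2f iou %.2f"%(T[i],S[i]), "proj",proj(n,ribpts(T[i],g).mean(0)).round(1))
G=(.4636,.3876,np.radians(-15.6))
if __name__=="__main__":
    M={}
    for n in("top","side"):
        I=viewer.read_camera(n).astype(int); b=(I[...,2]>I[...,0]*1.4)&(I[...,2]>I[...,1]*1.1)&(I[...,2]>25)
        c=proj(n,(.4636,.3876,.03)).astype(int); R0=50 if n=="side" else 30
        w=np.zeros_like(b); w[c[1]-R0:c[1]+R0,c[0]-R0:c[0]+R0]=b[c[1]-R0:c[1]+R0,c[0]-R0:c[0]+R0]
        nl,lab,st,_=cv2.connectedComponentsWithStats(w.astype(np.uint8)); k=1+np.argmax(st[1:,4])
        h=cv2.convexHull(np.argwhere(lab==k)[:,::-1].astype(np.int32)); z=np.zeros(b.shape,np.uint8); cv2.fillConvexPoly(z,h,1); M[n]=z
        x,f,_=fit(boxpts(.115,.085,0,.046),{n:z},G); print(n,x[:2],np.degrees(x[2]),f)
    x,f,_=fit(boxpts(.115,.085,0,.046),M,G); print("both",x[:2],np.degrees(x[2]),f)
    wheel(tuple(x)); p=pose(); print(p)
    plan(p,(*p[:2],.22,p[3]))
E
python3 m6.py
```

```text
top [0.46302326 0.39113375] -13.576251379440258 0.07986921999065855
side [0.46371825 0.38829741] -18.672649497671973 0.0971101035791957
both [0.46348319 0.38888152] -16.056510126033384 0.18767136918081617
side red px 130 c 225.9 300.2 theta -0.94 iou 0.83 proj [225.6 300.3]
top red px 82 c 186.8 217.6 theta -0.88 iou 0.84 proj [186.4 217.6]
(np.float64(0.5835), np.float64(-0.0814), np.float64(0.0381), np.float64(94.89))
[0.0, 0.0, -0.91, 0.0, 0.0, -0.0]
```

```bash
python3 - <<'E'
from m6 import *
p=pose(); g=np.array([.4635,.3889]); ga=np.radians(-15.5); s=g-.068*np.array([np.cos(ga),np.sin(ga)]); print(s)
u=(*p[:2],.23,p[3]); a=(.52,.09,.23,120); b=(.44,.26,.23,142); c=(*s,.2,164.5); d=(*s,.087,164.5)
plan(p,u,a);plan(a,b);plan(b,c);plan(c,d)
E
```

```text
[0.39797313 0.40707221]
[0.0, 0.0, -0.96, 0.0, 0.0, -0.0]
[0.881, -0.243, -0.96, 0.0, 0.0, -0.292]
[0.936, 0.079, -0.0, 0.0, 0.0, -0.256]
[0.618, 0.45, 0.15, 0.0, 0.0, -0.262]
[0.0, 0.0, 0.565, 0.0, 0.0, -0.0]
```

Emit:
apply_moves --pt "0 0 -0.2 0 0 0 1" --pt "0 0 -0.45 0 0 0 0.5" --pt "0 0 -0.7 0 0 0 0" --pt "0 0 -0.96 0 0 0 0" --pt "0.2 -0.05 -0.96 0 0 -0.05 0" --pt "0.45 -0.1 -0.96 0 0 -0.13 0" --pt "0.7 -0.2 -0.96 0 0 -0.22 0" --pt "0.881 -0.243 -0.96 0 0 -0.292 0" --pt "0.881 -0.243 -0.96 0 0 -0.292 0" --pt "0.881 -0.243 -0.96 0 0 -0.292 0"

```text
time_s: 24.6
tool_pos: [0.5198, 0.0907, 0.2304]
tool_rot: [180.0, 0.1, 120.1]
force: [-0.1, -1.1, 0.3]
grip_width: 0.0229
grasp_force: 0.0
```

Emit:
apply_moves --pt "0.25 0.02 0 0 0 -0.07 0" --pt "0.5 0.04 0 0 0 -0.14 0" --pt "0.75 0.06 0 0 0 -0.2 0" --pt "0.936 0.079 0 0 0 -0.256 0" --pt "0.936 0.079 0 0 0 -0.256 0" --pt "0.936 0.079 0 0 0 -0.256 0"

```text
time_s: 25.2
tool_pos: [0.4409, 0.2591, 0.23]
tool_rot: [-180.0, 0.0, 141.9]
force: [-0.7, -1.0, 0.8]
grip_width: 0.0007
grasp_force: 0.0
```

Emit:
apply_moves --pt "0.15 0.11 0 0 0 -0.07 0" --pt "0.3 0.22 0 0 0 -0.14 0" --pt "0.45 0.33 0 0 0 -0.2 0" --pt "0.618 0.45 0.1 0 0 -0.262 0" --pt "0.618 0.45 0.15 0 0 -0.262 0" --pt "0.618 0.45 0.15 0 0 -0.262 0" --pt "0.618 0.45 0.15 0 0 -0.262 0"

```text
time_s: 25.9
tool_pos: [0.4007, 0.4044, 0.1996]
tool_rot: [-179.9, 0.0, 164.2]
force: [0.2, -0.2, 0.3]
grip_width: 0.0005
grasp_force: 0.0
```

```bash
cat > m7.py <<'E'
from m6 import *
G2=(.4635,.3889,np.radians(-15.5)); gu=np.array([np.cos(G2[2]),np.sin(G2[2])]); gv=np.array([-gu[1],gu[0]])
p=pose(); d=np.array(p[:2])-G2[:2]; o=env.get_obs(); print(p,o["time_s"],o["force"].round(1),"gauge frame",d@gu,d@gv)
wheel(G2)
E
python3 m7.py; python3 - <<'E'
from h import *
p=pose(); print(env.get_obs()["qpos"]); plan(p,(.398,.4071,.087,164.5))
E
```

```text
(np.float64(0.4007), np.float64(0.4044), np.float64(0.1996), np.float64(164.18)) 25.9 [ 0.2 -0.2  0.3] gauge frame -0.06465818729071451 -0.0018462979929809193
side red px 121 c 225.3 300.4 theta -0.94 iou 0.85 proj [225.7 300.2]
top red px 76 c 186.9 217.4 theta -0.84 iou 0.80 proj [186.5 217.4]
[  8.5162038   22.5066134  -69.66350423  94.91884677  21.63346672
  77.78105545   9.76272634]
[0.016, 0.007, 0.568, 0.0, 0.0, -0.004]
```

Emit:
apply_moves --pt "0.016 0.007 0.2 0 0 -0.004 0" --pt "0.016 0.007 0.4 0 0 -0.004 0" --pt "0.016 0.007 0.53 0 0 -0.004 0" --pt "0.016 0.007 0.568 0 0 -0.004 0" --pt "0.016 0.007 0.568 0 0 -0.004 0" --pt "0 0.007 0.568 0 0 -0.004 0" --pt "-0.03 0.007 0.568 0 0 -0.004 0" --pt "-0.06 0.007 0.568 0 0 -0.004 0" --pt "-0.09 0.007 0.568 0 0 -0.004 0" --pt "-0.12 0.007 0.568 0 0 -0.004 0" --pt "-0.15 0.007 0.568 0 0 -0.004 0" --pt "-0.18 0.007 0.568 0 0 -0.004 0" --pt "-0.2 0.007 0.568 0 0 -0.004 0" --pt "-0.2 0.007 0.568 0 0 -0.004 0" --pt "-0.2 0.007 0.568 0 0 -0.004 0"

```text
time_s: 27.5
tool_pos: [0.4189, 0.4039, 0.0885]
tool_rot: [-179.7, -1.4, 165.5]
force: [-36.5, -0.0, 25.8]
grip_width: 0.0005
grasp_force: 17.6
```

```bash
python3 m7.py
```

```text
(np.float64(0.4189), np.float64(0.4039), np.float64(0.0885), np.float64(165.48)) 27.5 [-36.5  -0.   25.8] gauge frame -0.04698649385427846 0.0025356252250390413
side red px 27 c 220.1 301.6 theta -0.88 iou 0.22 proj [225.3 299.3]
top no red
```

The fingertip caught on the end face of the rib (force −36 N in x). I'll back off and go in lower.

Emit:
apply_moves --pt "0.1 0 0 0 0 0 0" --pt "0.2 0 0 0 0 0 0" --pt "0.23 0 0 0 0 0 0" --pt "0.23 0 0 0 0 0 0" --pt "0.23 0 0 0 0 0 0"

```text
time_s: 28.1
tool_pos: [0.3945, 0.4088, 0.0865]
tool_rot: [-180.0, 0.1, 164.7]
force: [0.5, -0.2, 0.3]
grip_width: 0.0006
grasp_force: 0.0
```

```bash
python3 m7.py; python3 - <<'E'
from m7 import *
s=np.array(G2[:2])-.070*gu
plan(p,(*s,.0805,164.5))
E
```

```text
(np.float64(0.3945), np.float64(0.4088), np.float64(0.0865), np.float64(164.72)) 28.1 [ 0.5 -0.2  0.3] gauge frame -0.07180854495535229 0.0007367980694518477
side no red
top red px 75 c 186.9 217.0 theta -0.78 iou 0.81 proj [186.5 216.9]
(np.float64(0.3945), np.float64(0.4088), np.float64(0.0864), np.float64(164.69)) 28.2 [ 0.6 -0.5  0.1] gauge frame -0.07180854495535229 0.0007367980694518477
side no red
top red px 77 c 186.8 217.1 theta -0.78 iou 0.82 proj [186.5 216.9]
[-0.009, -0.004, 0.03, 0.0, 0.0, 0.002]
```

Emit:
apply_moves --pt "0 -0.004 0.03 0 0 0 0" --pt "0 -0.004 0.03 0 0 0 0" --pt "-0.03 -0.004 0.03 0 0 0 0" --pt "-0.06 -0.004 0.03 0 0 0 0" --pt "-0.09 -0.004 0.03 0 0 0 0" --pt "-0.11 -0.004 0.03 0 0 0 0" --pt "-0.13 -0.004 0.03 0 0 0 0" --pt "-0.15 -0.004 0.03 0 0 0 0" --pt "-0.15 -0.004 0.03 0 0 0 0"

```text
time_s: 29.2
tool_pos: [0.4177, 0.4023, 0.0808]
tool_rot: [-179.9, -0.3, 165.0]
force: [-8.7, 0.2, 6.2]
grip_width: -0.0001
grasp_force: 3.9
```

```bash
python3 m7.py
```

```text
(np.float64(0.4177), np.float64(0.4023), np.float64(0.0808), np.float64(164.95)) 29.2 [-8.7  0.2  6.2] gauge frame -0.04771526899640357 0.0006731304486113502
side red px 31 c 220.6 301.4 theta -0.84 iou 0.27 proj [225.1 298.6]
top no red
```

The corner of the rib is jamming by friction against the upright finger. I'll move the finger along the rib's arc instead, up and forward.

Emit:
apply_moves --pt "0.005 0 -0.015 0 0 0 0" --pt "0 0 -0.028 0 0 0 0" --pt "-0.01 0 -0.042 0 0 0 0" --pt "-0.02 0 -0.05 0 0 0 0" --pt "-0.032 0 -0.062 0 0 0 0" --pt "-0.045 0 -0.072 0 0 0 0" --pt "-0.058 0 -0.08 0 0 0 0" --pt "-0.072 0 -0.087 0 0 0 0" --pt "-0.085 0 -0.092 0 0 0 0" --pt "-0.1 0 -0.098 0 0 0 0" --pt "-0.1 0 -0.098 0 0 0 0" --pt "-0.1 0 -0.098 0 0 0 0"

```text
time_s: 30.5
tool_pos: [0.4414, 0.3956, 0.1002]
tool_rot: [180.0, 0.0, 164.8]
force: [0.3, -0.4, 0.1]
grip_width: 0.0006
grasp_force: 0.0
```

```bash
python3 m7.py; python3 - <<'E'
from h import *
im=viewer.read_camera("side"); cv2.imwrite("pics/s8.png",cv2.resize(im[230:370,150:310],None,fx=4,fy=4,interpolation=cv2.INTER_CUBIC)[:,:,::-1])
E
```

```text
(np.float64(0.4414), np.float64(0.3956), np.float64(0.1002), np.float64(164.81)) 30.5 [ 0.3 -0.4  0.1] gauge frame -0.023086730135634892 0.0005503559251682793
side red px 58 c 216.3 292.6 theta -0.24 iou 0.29 proj [220.5 289.9]
top no red
```

View pics/s8.png

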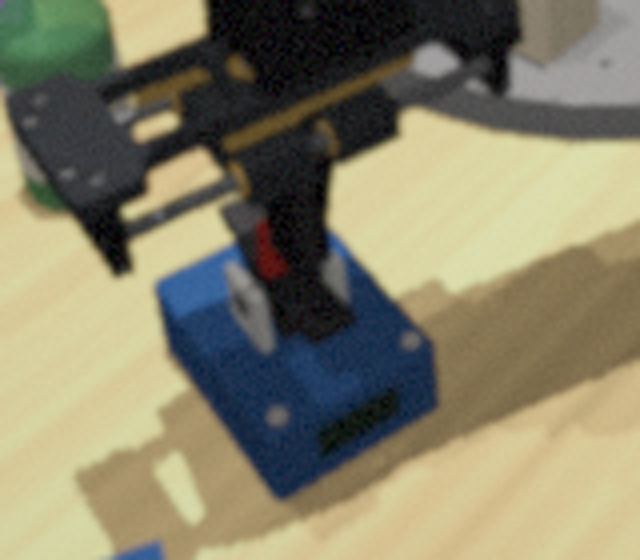

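The red rib, at crop (268,250), now stands nearly upright against the finger at (300,200).

Emit:
apply_moves --pt "-0.012 0 -0.003 0 0 0 0" --pt "-0.024 0 -0.006 0 0 0 0" --pt "-0.034 0 -0.007 0 0 0 0" --pt "-0.04 0 -0.007 0 0 0 0" --pt "-0.044 0 -0.007 0 0 0 0" --pt "-0.044 0 -0.007 0 0 0 0" --pt "-0.044 0 -0.007 0 0 0 0"

```text
time_s: 31.35
tool_pos: [0.4495, 0.3935, 0.1016]
tool_rot: [180.0, 0.0, 164.8]
force: [-1.2, 0.2, 0.5]
grip_width: 0.0004
grasp_force: 0.4
```

```bash
python3 -c "from h import *; print(pose(),env.get_obs()['force'])"
```

```text
(np.float64(0.4495), np.float64(0.3935), np.float64(0.1016), np.float64(164.83)) [-1.21860862  0.17780985  0.45528633]
```

Emit:
apply_moves --pt "0.03 0 0 0 0 0 0" --pt "0.2 0 0 0 0 0 0" --pt "0.4 0 -0.1 0 0 0 0" --pt "0.5 0 -0.3 0 0 0 0" --pt "0.5 0 -0.5 0 0 0 0" --pt "0.5 0 -0.5 0 0 0 0"

```text
time_s: 31.95
tool_pos: [0.3533, 0.4229, 0.2067]
tool_rot: [179.6, 0.3, 164.9]
force: [0.4, 0.2, -0.2]
grip_width: 0.0005
grasp_force: 0.0
```

```bash
cat > m8.py <<'E'
from m7 import *
im={n:viewer.read_camera(n) for n in("side","top")}
a=cv2.resize(im["side"][275:345,185:260],(500,467),interpolation=cv2.INTER_CUBIC)
b=cv2.resize(im["top"][190:235,173:218],(300,300),interpolation=cv2.INTER_CUBIC); b=np.vstack([b,np.zeros((167,300,3),np.uint8)])
cv2.imwrite("pics/s9.png",np.hstack([a,b])[:,:,::-1])
for t in(-.2,-.1,0,.1,.2):
    print(t,[ (proj(n,place(np.array([[.045*np.sin(t),0,.065+.045*np.cos(t)]]),*G2)[0])-o)*k for n,o,k in(("side",(185,275),6.67),("top",(173,190),6.67))])
E
python3 m8.py
```

```text
(np.float64(0.3533), np.float64(0.4229), np.float64(0.2067), np.float64(164.94)) 31.95 [ 0.4  0.2 -0.2] gauge frame -0.11527818073025099 0.003313766365269245
side red px 198 c 218.5 288.0 theta -0.06 iou 0.82 proj [219.  287.9]
top red px 28 c 187.0 208.9 theta 0.04 iou 0.63 proj [188.  209.2]
-0.2 [array([233.99807453,  61.16622817]), array([ 83.20247591, 148.83950004])]
-0.1 [array([225.65816998,  49.54424807]), array([ 86.02472694, 138.3835004 ])]
0 [array([217.48082085,  39.16058776]), array([ 89.18054388, 127.90188854])]
0.1 [array([209.55415345,  30.1148464 ]), array([ 92.63501608, 117.51003235])]
0.2 [array([201.96122186,  22.48827715]), array([ 96.34971027, 107.32198613])]
```

View pics/s9.png

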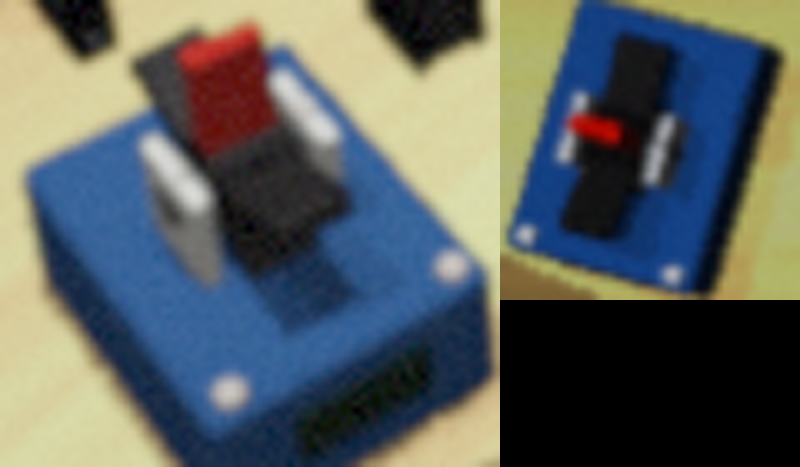

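The red rib stands upright in both views: side crop (225,90), top crop (597,130), between the white pointers. The fits give −0.06 and +0.04 rad. Next I'll check the tube and the other things once more before handing in.

```bash
python3 - <<'E'
from m3 import *
tube((.574,.0073))
for t,a,b in(("brick_mid",(277,181),(274,221)),("pot_mid",(344,224),(363,208)),("bottle_mid",(204,148),(165,251)),("square_mid",(319,120),(249,176)),("brush_mid",(444,143),(343,146))):
    print(t,[min([np.round(d["location"],1).tolist() for d in boxes_of(n,t)]or[[0,0]],key=lambda q:np.hypot(q[0]-c[0],q[1]-c[1])) for n,c in(("top",a),("side",b))])
E
```

```text
top tube along -0.0001 across -0.0004 dyaw -1.75 cost 0.077
side tube along -0.0322 across -0.0161 dyaw -28.63 cost 0.526
brick_mid [[277.1, 179.6], [289.4, 234.4]]
pot_mid [[344.2, 228.0], [364.9, 205.5]]
bottle_mid [[202.7, 144.6], [162.8, 253.8]]
square_mid [[320.0, 121.6], [0, 0]]
brush_mid [[443.0, 139.1], [341.1, 148.3]]
```

```bash
python3 -c "from cell import env; print(env.sign_off())"
```

```text
the job is handed in; nothing more can be done
None
```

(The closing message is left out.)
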